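# Set the layout's spotting mirror to its index arm

### The arm

A 6-joint arm with a two-finger parallel gripper is mounted at the origin on the work surface. World frame = base frame: x ahead of the robot, y to its left, z up, the work surface at z = 0. Lengths are in mm, angles in rad, forces in N, time in s.
With the tool pointing down it reaches from about 350 to 775 mm from the base axis. Payload 7.3 kg.
Tool frame: the origin (TCP) lies at the very end of the fingers, on their centre line; the grasp point (between the pads) lies behind it (bot.grip_point_offset is the z of the grasp point in the tool frame, in mm); z points along the fingers, y is the line along which they close (so a half turn about z gives the same grasp; the last joint's range is limited). The gripper opens to 92 mm and grips with 3 to 60 N. Pads are 19 mm wide; open, the fingers measure 130 mm over their backs; the gripper's body (75 mm by 190 mm) begins 47 mm behind the grasp point.
Start: joints at [-1.334, 0.342, 1.524, -0, 1.275, -0.146], TCP at [196.121, -487.013, 226.741] pointing down, gripper open.
Joint ranges: [-2.53, 2.53], [-0.77, 2.02], [0.04, 2.7], [-1, 4.14], [0.28, 2.66], [-3.11, 3.11]. Speed limits (rad/s): [2.57, 2.57, 3.14, 3.14, 3.14, 3.14].

### API

Orientations are given as [roll, pitch, yaw] about the fixed x, y, z axes, in that order (R = Rz(yaw) Ry(pitch) Rx(roll)).
In Python, from plant import bot gives the robot as it stands. The module is installed in compiled form; this text tells all that it offers.
- The arm moves only by the shell command python3 -m crank 'ROWS'. ROWS is JSON, a list that holds one entry, the list of rows, each a list of 5 numbers: the opening, from 0 (shut) to 1 (fully open), then the shift along the tool's x, y, z in cm, then the turn about the tool's z in degrees. In form: [[[claw, x, y, z, turn], ...]]. A call has exactly 10 rows; each row is the pose to reach, as a shift and turn from the pose commanded when the call began, along the tool's axes at that moment; what a row does not reach only later rows make up. A row lasts 1/10 s, in which the tool goes at most 50 mm and 8.59 degrees, less where a joint would pass 70% of its speed; a pose out of reach is approached as far as the arm can. A call with a gripper value outside its range is refused whole. The fingers move at their own pace and stop on an object; the grip force is fixed at half the most. Time passes only in rows, so rows that repeat a pose let the fingers close, or fill a call up. It gives the time, the measured TCP pose, the force, the opening and the grip force at its end, in the units of the state.
- bot.get_obs(): the state, without advancing time (a new reading comes with each control period).
- bot.capture(name): name is "scene" or "top" or "wrist"; returns (picture, depth): 420x560x3 uint8, red, green, blue; 420x560 float32, mm along the optical axis (not along the pixel's ray), 0 where there is no reading.
- bot.calibration(name): a dict with "vertical_fov" (degrees; the focal length in pixels is half the picture's height over the tangent of half this angle, whatever the lens; pixels are square), "cx", "cy" (the principal point, pixels), "D" ([k1, k2, p1, p2, k3] as OpenCV has them; the pictures are not rectified), "rvec" (rotation vector, rad) and "tvec" (3), from world to camera coordinates, as OpenCV has them; the wrist camera has in their place "tool_from_camera" (4x4, takes a point from camera to tool coordinates, whose origin is the TCP and whose axes are the flange's). Camera axes: x right, y down, z forward; pixel columns grow to the right and rows downward; lengths in mm; the calibration is good to about 2 mm. A picture is of the moment at which its call begins: read the wrist's pose just before it. calibration takes no time and is no camera call.
- bot.close_job(): hands the job in; it is judged then, once.
The state is a dict: "time": time; "joint_positions": joint angles; "dq": joint speeds; "tau": joint torques, N m; "tool_pos": TCP position; "tcp_rot": TCP orientation; "contact_force": force on the tool from outside, world axes, zero at the start; "moment": the same for the moment, N m; "grip_width": finger opening in mm; "finger_force": force on a finger pad.
Only numpy, scipy, OpenCV 4.12 (cv2) and the standard library are available. Lean on these libraries where they do the work, as an engineer would, in place of code of your own. Each camera call takes 0.05 s, during which the arm holds its last target. There are 200 camera calls.

### The job

Raise the leaning spotting mirror on the model railway until, with your hand off it, its panel lies in line with (parallel to) the brass index arm at its side; its springy neck gives back some of the way when you let go, so correct it until it stays there. Then prove that the hinge holds: push its handle about 15 mm out of line, let it spring back, and leave it still in line with the index arm. Leave the index arm where it is, and the models and tools around undisturbed.

Things in the scene. Friction and masses are not known exactly. Their poses are not given: they have to be found in the camera images.
- stand: Dark steel base plate, fixed to the layout, 130 x 270 x 12 mm (x -45..85, y -135..135 mm about its origin), with two cheeks for the hinge at y = +-28 and an aluminium protractor fan, radius 68, at y = -111. Origin on the layout's surface (z = 0) straight below the hinge; z up, y along the hinge axis, x level, from the hinge to the side where the mirror leans.
- hinge (a point): Middle of the hinge axis, 85 mm above the stand's origin, also the index arm's axis. The hinge is stiff (0.9 N m) and stays where left. The neck from it to the panel is springy (4 N m/rad, 160 N/m at the handle): raised, it bends 0.16 to 0.29 rad before the hinge slips, and springs back as much when let go; lowered, about 0.43 rad less that. A 20 mm push at the handle never slips.
- mirror: Black-framed mirror: panel 160 mm wide, 90 long, 8 thick; about 0.15 to 0.31 kg. Origin at the hinge; x axis up the panel (panel from 28 to 118 mm), y along the hinge axis, z normal to the reflecting face. Tilt = angle of its x axis above level: it starts at 20 to 45 degrees; raising it brings the handle up and to the stand's -x side.
- balance (a point): Centre of the hinge's balance weight, a dark steel cylinder (diameter 40, length 40 mm, 0.4 kg) clamped on a cross rod square to the hinge axis, at y = 111 mm of the stand. It turns with the hinge, and makes the hinge slip more easily one way than the other; where it sits along the rod differs each time. Not to be adjusted.
- handle (a point): Middle of the mirror's handle: a straight round steel bar, diameter 10 mm, 70 mm long, parallel to the hinge axis, 160 mm from it in the plane of the panel, carried by two 10 mm legs at its ends; the opening between bar and panel edge is 60 mm wide between the legs and about 37 mm deep. It may be pinched from above or pushed.
- index: Brass index arm, 150 mm long, 4 mm thick, 7 mm wide, with a small ball at its tip, beside the mirror's -y edge at y = -101 mm of the stand. Origin on the hinge axis; its x axis runs along the arm to the tip. Its tilt, the angle of its x axis above level, is the wanted tilt of the mirror (63 to 92 degrees). It stays where it is unless knocked.
- index_tip (a point): Ball at the tip of the index arm (diameter 12 mm), 154 mm from the hinge axis.
- lorry: Model lorry with white box body, 100 x 36 x 50 mm, near the stand's +y side, origin under its centre. Leave alone.
- cabin: Model signal cabin, 95 x 108 x 92 mm, near the stand's -y side, origin under its centre. Leave alone.
- paint_jar: Small paint jar, diameter 40, height 45 mm, origin under its centre. Leave alone.
- driver: Screwdriver, 150 mm long, lying flat. Leave alone.
- track_block: Cork track-cleaning block, 50 x 80 x 22 mm, origin under its centre. Leave alone.
- wagon: Brown open model wagon, 34 x 150 x 35 mm, on the stand's -x side, origin under its centre. Leave alone.

How it is judged (in metres and radians):
On the way, in this order (a step that is already met when the one before it is completed fails the run):
1. the mirror stands in line with the index arm (within 2.3 degrees) with nothing touching it (angle between the x axis of mirror and the x axis of index, either way round below 0.04 rad and contact force between mirror and anything else below 0.05 N and angular speed of mirror below 0.15 rad/s), for 0.4 s.
2. the handle is pushed out of line (by more than 2.6 degrees, 7 mm at the handle) by the fingers (angle between the x axis of mirror and the x axis of index, either way round above 0.045 rad and contact force between the fingers and mirror above 0.3 N), for 0.05 s.
At the end, for the whole second after the job is handed in: The mirror, untouched and at rest, is in line with the index arm within 2.3 degrees (0.04 rad), after being set so, let go, pushed out of line and let go again; the index arm's tip is within 6 mm of where it was (all of step 1 and distance of index_tip from where it was at the start of the episode below 0.006 m).
It fails at once if the index arm is knocked (tip moved more than 10 mm) (distance of index_tip from where it was at the start of the episode above 0.01 m).
It fails at once if a model or tool around is disturbed (moved more than 20 mm) (distance of any of lorry, cabin, paint_jar, wagon, driver, track_block from where it was at the start of the episode above 0.02 m).
It also fails if it takes over 72 s, if anything falls off the work surface, if the arm or the gripper's body presses on something with over 40 N, if the wrist force passes 120 N, or if a joint passes its speed limit or range.

## Working session

There is one attempt and no reset: what is moved stays moved. The work goes in short steps, Python scripts to look and compute and a shell command to move; the robot and the scene stay as the last step left them, time stands still between calls to the robot, and variables do not carry over. Pictures are saved under pics/ and viewed, at most 10 in all, crops included, and the job is handed in when it is done.

```bash
mkdir -p pics; cat > h.py <<'E'
from plant import bot
import numpy as np, cv2
from scipy.spatial.transform import Rotation as R
def cam(n,obs=None):
    c=bot.calibration(n); f=210/np.tan(np.radians(c["vertical_fov"])/2)
    K=np.array([[f,0,c["cx"]],[0,f,c["cy"]],[0,0,1]]); D=np.array(c["D"],float)
    if "rvec" in c:
        Rm=cv2.Rodrigues(np.array(c["rvec"],float))[0]; t=np.array(c["tvec"],float).ravel()
        T=np.eye(4); T[:3,:3]=Rm.T; T[:3,3]=-Rm.T@t
    else:
        W=np.eye(4); W[:3,:3]=R.from_euler('xyz',obs["tcp_rot"]).as_matrix(); W[:3,3]=obs["tool_pos"]
        T=W@np.array(c["tool_from_camera"])
    return K,D,T
def world(px,z,cam):  # pixels Nx2, depth N
    K,D,T=cam; u=cv2.undistortPoints(np.array(px,float).reshape(-1,1,2),K,D).reshape(-1,2)
    z=np.array(z,float)
    return np.c_[u*z[:,None],z]@T[:3,:3].T+T[:3,3]
def cloud(n):
    o=bot.get_obs(); im,d=bot.capture(n); c=cam(n,o)
    v,u=np.mgrid[0:420,0:560]
    return im,d,world(np.c_[u.ravel(),v.ravel()],d.ravel(),c).reshape(420,560,3)
E
python3 - <<'E'
from h import *
o=bot.get_obs(); print({k:np.round(v,3) for k,v in o.items()}, bot.grip_point_offset)
for n in("scene","top"):
    im,d,P=cloud(n); np.savez(f"{n}0.npz",im=im,d=d,P=P)
    cv2.imwrite(f"pics/{n}0.png",cv2.resize(im[:,:,::-1],(800,600),interpolation=cv2.INTER_CUBIC))
    print(n,np.round(cam(n)[2],2).tolist())
E
```

```text
{'time': np.float64(0.0), 'joint_positions': array([-1.334,  0.343,  1.525, -0.   ,  1.275, -0.146]), 'dq': array([-0.   ,  0.   ,  0.001, -0.001,  0.003,  0.   ]), 'tau': array([-1.0000e-03, -4.3125e+01, -2.4422e+01,  7.2000e-02,  5.6000e-02,
       -0.0000e+00]), 'tool_pos': array([ 196.01 , -486.592,  226.036]), 'tcp_rot': array([-3.14 , -0.   ,  0.383]), 'contact_force': array([-0.011,  0.537, -0.906]), 'moment': array([0.019, 0.015, 0.036]), 'finger_force': np.float64(0.0), 'grip_width': np.float64(91.682)} -18.8
scene [[0.16, 0.58, -0.8, 1279.8], [0.99, -0.09, 0.14, -64.97], [0.01, -0.81, -0.59, 623.61], [0.0, 0.0, 0.0, 1.0]]
top [[0.03, -1.0, 0.06, 493.03], [-1.0, -0.03, 0.01, 67.06], [-0.0, -0.06, -1.0, 1139.32], [0.0, 0.0, 0.0, 1.0]]
```

View pics/scene0.png

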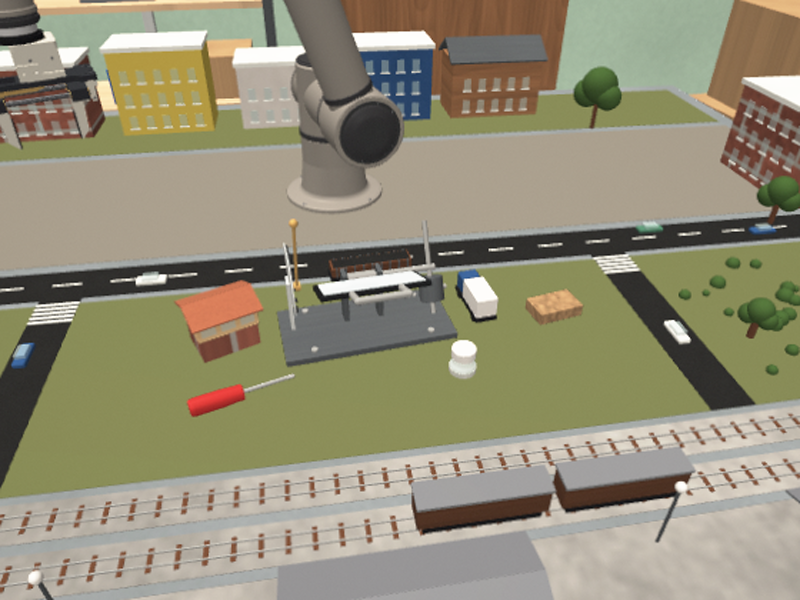

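View pics/top0.png

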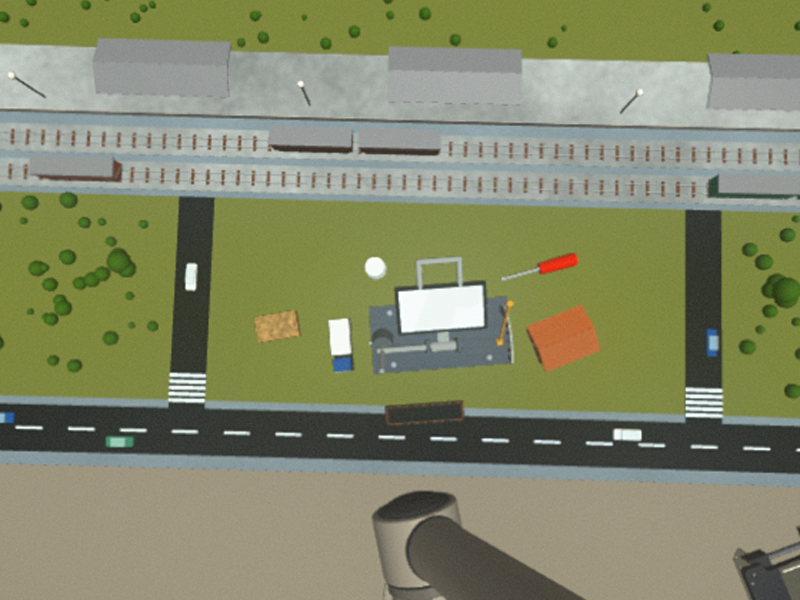

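The scene view shows the mirror leaning away from the robot, at about (375,285), with its handle at (385,295) and the index tip at (293,223). The top view has the panel at (440,307), the handle bar at (439,261), the index running from (500,343) to (510,302), and the stand centred near (440,335).

```bash
python3 - <<'E'
from h import *
z=np.load("top0.npz"); P=z["P"]; im=z["im"]
box=np.zeros((420,560),bool); box[170:270,250:370]=1
# plate
m=box&(abs(P[...,2]-12)<5); pts=P[m][:,:2].astype(np.float32)
g=cv2.morphologyEx(m.astype(np.uint8),cv2.MORPH_OPEN,np.ones((3,3)))
n,l,s,c=cv2.connectedComponentsWithStats(g); k=1+np.argmax(s[1:,4]); print(s[k],cv2.minAreaRect(P[l==k][:,:2].astype(np.float32)), np.median(P[l==k][:,2]))
# panel: fill white region
w=(im.min(2)>200)&box; w[:, :275]=0; w=cv2.erode(w.astype(np.uint8),np.ones((3,3)))>0
Q=P[w]; c0=np.median(Q,0); q=Q[np.abs(Q-c0).max(1)<100]; c0=q.mean(0); U,S,V=np.linalg.svd(q-c0,full_matrices=False)
print(len(q),c0,S/np.sqrt(len(q)),V[2],"tilt",np.degrees(np.arctan2(np.hypot(*V[2][:2]),abs(V[2][2]))), "yaw",np.degrees(np.arctan2(V[2][1],V[2][0])))
o=[]
for n,(x0,y0,w_,h_) in {"top":(255,170,120,95),"scene":(185,145,140,110)}.items():
    i=np.load(n+"0.npz")["im"][y0:y0+h_,x0:x0+w_,::-1]; o.append(cv2.resize(i,None,fx=5.5,fy=5.5,interpolation=cv2.INTER_CUBIC)); cv2.imwrite(f"pics/{n}0c.png",o[-1][:600,:800])
E
```

```text
[ 269  208   87   53 1583] ((501.20172119140625, 4.1077117919921875), (129.1239013671875, 237.78225708007812), 6.048418045043945) 11.430324510912214
1441 [545.67728744  15.77938145 117.69584761] [40.46052988 20.06321705  1.66832428] [ 0.39632577  0.04217217 -0.91714088] tilt 23.488386347253954 yaw 6.073864501331417
```

View pics/top0c.png

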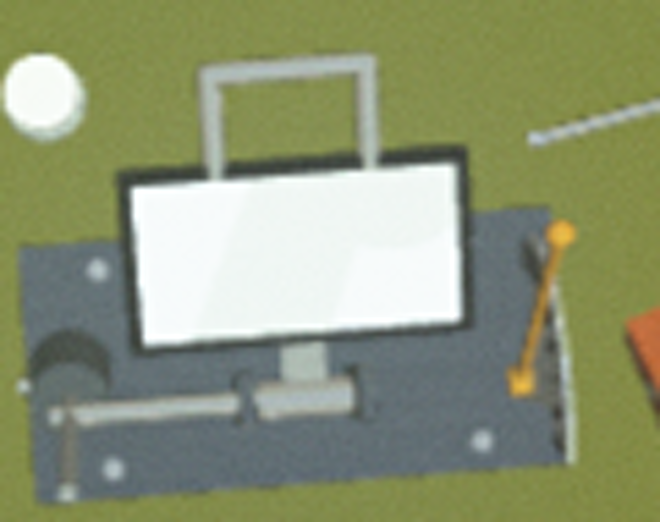

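View pics/scene0c.png

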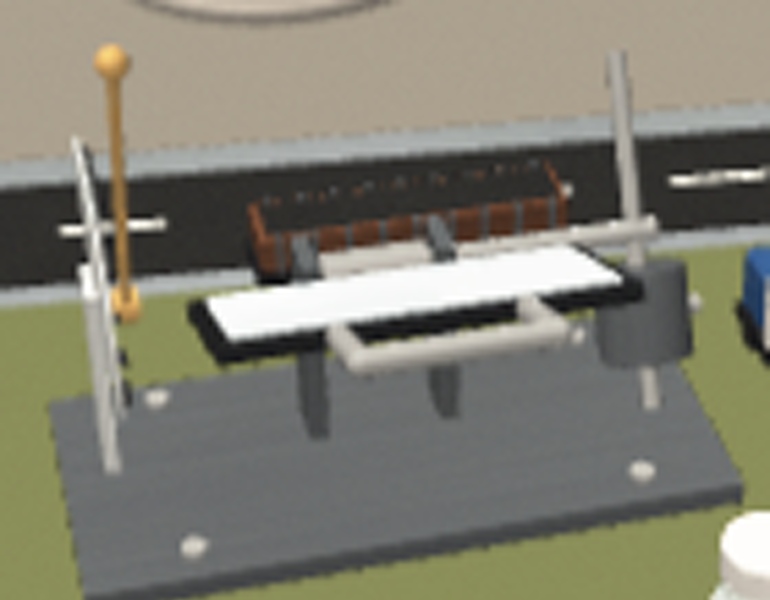

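Both crops are sharp. In the top crop the index tip is at (560,234) and its pivot at (521,382); in the scene crop they are at (112,63) and (125,302). The handle bar runs from (208,73) to (367,64) in the top crop.

```bash
cat >> h.py <<'E'
def tri(pt,ps):
    A=[];b=[]
    for n,p in(("top",pt),("scene",ps)):
        K,D,T=cam(n); u=cv2.undistortPoints(np.array(p,float).reshape(1,1,2),K,D).ravel()
        d=T[:3,:3]@np.r_[u,1]; d/=np.linalg.norm(d); M=np.eye(3)-np.outer(d,d); A.append(M); b.append(M@T[:3,3])
    x=np.linalg.lstsq(np.vstack(A),np.hstack(b),rcond=None)[0]
    return x,np.linalg.norm(A[0]@x-b[0])
def at(p,h,n="top"):
    K,D,T=cam(n); u=cv2.undistortPoints(np.array(p,float).reshape(1,1,2),K,D).ravel(); d=T[:3,:3]@np.r_[u,1]
    return T[:3,3]+d*(h-T[2,3])/d[2]
E
python3 - <<'E'
from h import *
np.set_printoptions(precision=1,suppress=True)
t=lambda x,y:(255+(x+.5)/5.5-.5,170+(y+.5)/5.5-.5); s=lambda x,y:(185+(x+.5)/5.5-.5,145+(y+.5)/5.5-.5)
C=np.array([at(t(*p),12) for p in((22,245),(548,208),(575,462),(38,500))]); print(C)
y=(C[0]-C[1])+(C[3]-C[2]); x=(C[0]-C[3])+(C[1]-C[2]); print("yaw y",np.degrees(np.arctan2(-y[0],y[1])),"x",np.degrees(np.arctan2(x[1],x[0])),"len",np.linalg.norm(y)/2,np.linalg.norm(x)/2)
a=np.arctan2(-y[0],y[1]); ex=np.array([np.cos(a),np.sin(a),0]);ey=np.array([-ex[1],ex[0],0])
O=C.mean(0)-20*ex; O[2]=0; print("origin",O)
loc=lambda q:np.array([(q-O)@ex,(q-O)@ey,q[2]])
for n,a_,b_ in(("tip",(560,234),(112,63)),("piv",(521,382),(125,302)),("hL",(208,73),(556,334)),("hR",(367,64),(352,360))):
    q,e=tri(t(*a_),s(*b_)); print(n,q,loc(q),"err",e)
np.savez("stand.npz",O=O,ex=ex,ey=ey)
z=np.load("top0.npz")
for a_ in((560,234),(208,73),(367,64),(288,69)):
    u,v=np.round(t(*a_)).astype(int); print(loc(z["P"][v,u]), z["P"][v,u])
E
```

```text
[[ 551.5  148.9   12. ]
 [ 577.5 -115.5   12. ]
 [ 450.4 -131.2   12. ]
 [ 424.   136.8   12. ]]
yaw y 5.61655615203926 x 6.224718259028318 len 267.5280791241562 128.01877082535452
origin [481.    7.8   0. ]
tip [550.9 -85.3 226.5] [ 60.5 -99.5 226.5] err 0.5215238786131996
piv [489.9 -91.9  85.6] [  -0.9 -100.1   85.6] err 0.5142986693017537
hL [623.4  58.5 147.6] [146.7  36.5 147.6] err 0.16953290970466128
hR [629.2 -12.5 148.5] [145.5 -34.7 148.5] err 0.5999314660494861
[ 60.5 -98.  233.2] [550.8 -83.8 233.2]
[146.   37.8 151.4] [622.6  59.7 151.4]
[145.7 -33.  153. ] [629.1 -10.8 153. ]
[146.2   1.  148.9] [626.3  23.1 148.9]
```

```bash
python3 -m crank '[[[0.28,0,0,-6.5,0],[0.28,4,-2,-6.5,-8],[0.28,8,-4,-6.5,-16],[0.28,12,-6.3,-6.5,-24],[0.28,16,-8.5,-6.5,-32],[0.28,20,-10.6,-6.5,-40],[0.28,24,-12.7,-6.5,-48],[0.28,28,-14.8,-6.5,-56],[0.28,32,-17,-6.5,-64],[0.28,35.4,-18.7,-6.5,-72]]]'; cat > go.py <<'E'
import sys
from h import *
np.set_printoptions(precision=3,suppress=True)
o=bot.get_obs(); Rm=R.from_euler('xyz',o["tcp_rot"]).as_matrix()
print("t",o["time"],"pos",o["tool_pos"],"yaw",np.degrees(o["tcp_rot"]),"F",o["contact_force"],"w",o["grip_width"],o["finger_force"])
if len(sys.argv)>3: print("shift cm",Rm.T@(np.array(sys.argv[1:4],float)-o["tool_pos"])/10)
E
python3 go.py 626.3 23 290
```

```text
time: 1.1
tool_pos: [455.6, -179.1, 291.5]
tcp_rot: [-3.141, -0.0, 1.646]
contact_force: [-0.1, -0.2, 0.3]
grip_width: 26.0
finger_force: 0.0
t 1.1 pos [ 455.554 -179.117  291.522] yaw [-179.985   -0.025   94.311] F [-0.096 -0.201  0.286] w 26.026943609823714 0.0
shift cm [18.871 18.546  0.156]
```

```bash
python3 -m crank '[[[0.28,3.3,3.2,0,-2],[0.28,6.6,6.4,0,-2],[0.28,9.9,9.7,0,-2],[0.28,13.2,13,0,-2],[0.28,16.5,16.2,0,-2],[0.28,18.87,18.55,0,-2],[0.28,18.87,18.55,4,-2],[0.28,18.87,18.55,8,-2],[0.28,18.87,18.55,8,-2],[0.28,18.87,18.55,8,-2]]]';python3 go.py 626.3 23 129; python3 - <<'E'
from h import *
im,d=bot.capture("wrist"); cv2.imwrite("pics/w1.png",im[:,:,::-1])
E
```

```text
time: 2.1
tool_pos: [626.7, 19.6, 211.9]
tcp_rot: [-3.14, -0.0, 1.674]
contact_force: [0.8, -0.3, 1.1]
grip_width: 25.9
finger_force: 0.0
t 2.1 pos [626.707  19.584 211.934] yaw [-179.929   -0.008   95.926] F [ 0.81  -0.299  1.102] w 25.877238618344833 0.0
shift cm [0.343 0.005 8.293]
```

View pics/w1.png

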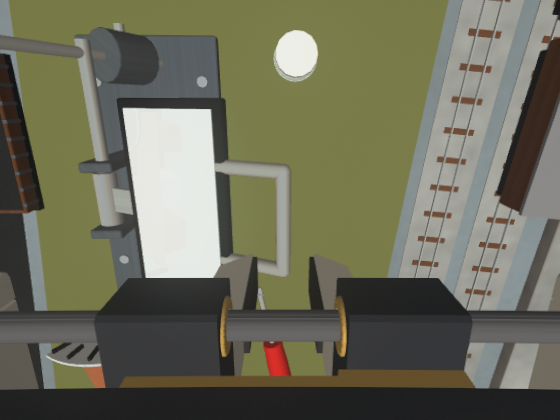

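The bar sits at column 284, midway between the fingertips (255 and 313), so the alignment is good. Descending and closing.

```bash
python3 -m crank '[[[0.28,0.3,0,3,0],[0.28,0.3,0,6,0],[0.28,0.3,0,8.3,0],[0.28,0.3,0,8.3,0],[0.28,0.3,0,8.3,0],[0,0.3,0,8.3,0],[0,0.3,0,8.3,0],[0,0.3,0,8.3,0],[0,0.3,0,8.3,0],[0,0.3,0,8.3,0]]]'; python3 go.py; python3 - <<'E'
import numpy as np
s=np.load("stand.npz"); O,ex=s["O"],s["ex"]
r=160;t0=np.arctan2(63,146.1)
for d in (66.45,70,73,76): 
  for k in np.linspace(0,1,11):
    t=t0+(np.radians(d)-t0)*k
    print(d,np.round([(r*np.cos(t)-r*np.cos(t0))/10,-(r*np.sin(t)-r*np.sin(t0))/10],2)) if d==66.45 or k==1 else 0
E
```

```text
time: 3.15
tool_pos: [626.9, 22.5, 129.2]
tcp_rot: [3.14, 0.0, 1.674]
contact_force: [0.9, -0.2, 0.4]
grip_width: 9.3
finger_force: 30.0
t 3.15 pos [626.943  22.54  129.213] yaw [179.921   0.023  95.931] F [ 0.868 -0.213  0.441] w 9.2521015473323 30.000344216823578
66.45 [ 0. -0.]
66.45 [-0.52 -1.09]
66.45 [-1.12 -2.13]
66.45 [-1.79 -3.13]
66.45 [-2.54 -4.07]
66.45 [-3.36 -4.96]
66.45 [-4.24 -5.78]
66.45 [-5.18 -6.53]
66.45 [-6.17 -7.21]
66.45 [-7.21 -7.81]
66.45 [-8.3  -8.33]
70 [-9.22 -8.7 ]
73 [-10.01  -8.97]
76 [-10.82  -9.19]
```

```bash
python3 -m crank '[[[0,0,-0.52,-1.09,0],[0,0,-1.12,-2.13,0],[0,0,-1.79,-3.13,0],[0,0,-2.54,-4.07,0],[0,0,-3.36,-4.96,0],[0,0,-4.24,-5.78,0],[0,0,-5.18,-6.53,0],[0,0,-6.17,-7.21,0],[0,0,-7.21,-7.81,0],[0,0,-8.3,-8.33,0]]]'; python3 go.py
python3 -m crank '[[[0,0,-0.9,-0.37,0],[0,0,-1.7,-0.64,0],[0,0,-2.4,-0.84,0],[0,0,-2.4,-0.84,0],[0,0,-2.4,-0.84,0],[0,0,-2.4,-0.84,0],[0,0,-2.4,-0.84,0],[0,0,-2.4,-0.84,0],[0,0,-2.4,-0.84,0],[0,0,-2.4,-0.84,0]]]'; python3 go.py
```

```text
time: 4.15
tool_pos: [547.7, 14.1, 215.4]
tcp_rot: [3.129, 0.001, 1.674]
contact_force: [11.4, 1.6, 5.5]
grip_width: 8.7
finger_force: 30.0
t 4.15 pos [547.693  14.14  215.379] yaw [179.273   0.084  95.922] F [11.436  1.617  5.53 ] w 8.661585357885683 30.00054895877838
time: 5.15
tool_pos: [524.5, 11.7, 224.6]
tcp_rot: [3.127, 0.002, 1.674]
contact_force: [10.9, 1.4, 11.7]
grip_width: 9.2
finger_force: 30.0
t 5.15 pos [524.511  11.666 224.61 ] yaw [179.18   0.11  95.93] F [10.895  1.413 11.675] w 9.208515745629784 30.003248155117035
```

```bash
python3 -m crank '[[[0,0,0.8,0.22,0],[0,0,1.6,0.5,0],[0,0,2.4,0.84,0],[0,0,3.2,1.2,0],[0,0,3.9,1.6,0],[0,0,3.9,1.6,0],[0,0,3.9,1.6,0],[0,0,3.9,1.6,0],[0,0,3.9,1.6,0],[0,0,3.9,1.6,0]]]'; python3 go.py
```

```text
time: 6.15
tool_pos: [561.3, 15.6, 207.7]
tcp_rot: [3.133, 0.001, 1.674]
contact_force: [6.3, 0.7, 9.3]
grip_width: 8.7
finger_force: 30.0
t 6.15 pos [561.335  15.623 207.694] yaw [179.494   0.078  95.933] F [6.299 0.715 9.274] w 8.726526582434344 30.00286638736725
```

```bash
python3 -m crank '[[[0.3,0,0,0,0],[0.3,0,0,0,0],[0.3,0,0,0,0],[0.3,0,0,-2,0],[0.3,0,0,-5,0],[0.3,0,0,-6,0],[0.3,0,0,-6,0],[0.3,0,0,-6,0],[0.3,0,0,-6,0],[0.3,0,0,-6,0]]]'; python3 go.py; cat > look.py <<'E'
import sys
from h import *
np.set_printoptions(precision=1,suppress=True)
tag=sys.argv[1]; o=[]
for n,(x0,y0,w_,h_) in {"top":(255,170,120,95),"scene":(185,135,120,95)}.items():
    im,d,P=cloud(n); np.savez(n+tag,im=im,d=d,P=P); i=im[y0:y0+h_,x0:x0+w_,::-1]; o.append(cv2.resize(i,(396,314),interpolation=cv2.INTER_CUBIC) if 0 else cv2.resize(i,(660,522),interpolation=cv2.INTER_CUBIC))
cv2.imwrite(f"pics/top{tag}.png",o[0]);cv2.imwrite(f"pics/scene{tag}.png",o[1])
E
python3 look.py 1
```

```text
time: 7.15
tool_pos: [558.3, 15.7, 263.1]
tcp_rot: [-3.139, -0.0, 1.674]
contact_force: [-0.2, 0.3, -0.0]
grip_width: 27.6
finger_force: 0.0
t 7.15 pos [558.322  15.657 263.113] yaw [-179.866   -0.023   95.931] F [-0.212  0.305 -0.047] w 27.550156173904973 0.0
```

View pics/scene1.png

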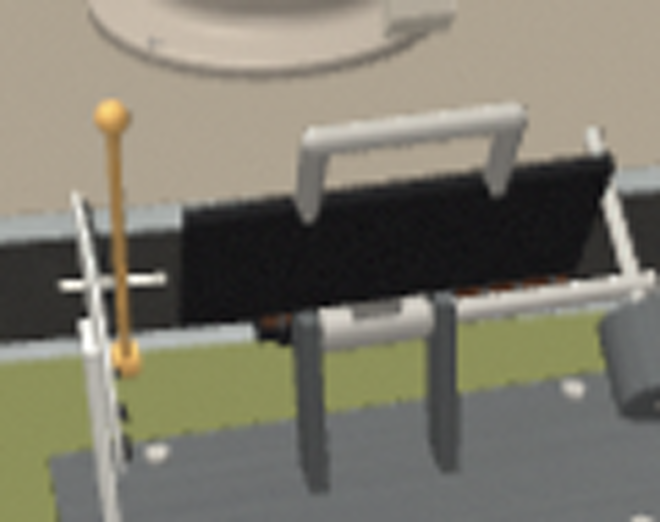

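Scene view: the gripper is clear of the mirror. The handle bar runs from (308,137) to (518,113), its middle at (413,125), and the index tip is at (112,117), pivot at (126,357).

```bash
cat > tilt.py <<'E'
import sys
from h import *
from scipy.optimize import minimize_scalar
s=np.load("stand.npz"); O,ex,ey=s["O"],s["ex"],s["ey"]; H=O+np.array([0,0,85])
def proj(n,X):
    K,D,T=cam(n); Ti=np.linalg.inv(T); return cv2.projectPoints(np.atleast_2d(X).astype(float),cv2.Rodrigues(Ti[:3,:3])[0],Ti[:3,3],K,D)[0].reshape(-1,2)
pt=lambda th,r,y:H+r*(np.cos(th)*ex+np.sin(th)*np.array([0,0,1]))+y*ey
def fit(n,px,r,y):
    f=lambda th:np.sum((proj(n,pt(th,r,y))-px)**2); q=min((minimize_scalar(f,bounds=(a,a+.5),method='bounded') for a in np.arange(.3,1.9,.4)),key=lambda q:q.fun)
    return np.degrees(q.x),np.sqrt(q.fun)
def plane(tag):  # back panel plane in the scene depth, by local coords
    z=np.load("scene"+tag+".npz"); Q=(z["P"].reshape(-1,3)-H); L=np.c_[Q@ex,Q@ey,Q[:,2]]; c=z["im"].reshape(-1,3).max(1)
    r=np.hypot(L[:,0],L[:,2]); m=(abs(L[:,1])<72)&(r>38)&(r<112)&(L[:,2]>20)&(z["d"].ravel()>0)&(c<60); q=L[m]
    for _ in range(4):
        c0=np.median(q,0); V=np.linalg.svd(q-q.mean(0),full_matrices=False)[2][2]; e=(q-q.mean(0))@V; q=q[abs(e)<max(4,2*e.std())]
    V*=np.sign(V[0]); return len(q),np.degrees(np.arctan2(V[0],-V[2])),V
E
python3 - <<'E'
from tilt import *
S=lambda x,y:np.array([185+(x+.5)/5.5-.5,135+(y+.5)/5.494-.5])
print("tip",fit("scene",S(112,117),154,-101)); print("hnd",fit("scene",S(413,125),160,0),fit("scene",S(308,137),160,-35),fit("scene",S(518,113),160,35)); print(plane("1"))
E
```

```text
tip (np.float64(66.81985247394067), np.float64(1.0821709031805742))
hnd (np.float64(58.688669232770174), np.float64(0.856551703224022)) (np.float64(58.90045005992965), np.float64(0.05828626723396324)) (np.float64(58.425793880622756), np.float64(2.0861572682725966))
(1044, np.float64(57.94668954915683), array([ 0.84754079,  0.0057237 , -0.5306994 ]))
```

The mirror rests at 58.7° and the index is at 66.8°, so springback is about 16–17°. Regrasping and raising the peak by about 8°.

```bash
python3 -m crank '[[[0.3,0,0.5,2,0],[0.3,0,0.5,4,0],[0.3,0,0.5,5.9,0],[0.3,0,0.5,5.9,0],[0.3,0,0.5,5.9,0],[0,0,0.5,5.9,0],[0,0,0.5,5.9,0],[0,0,0.5,5.9,0],[0,0,0.5,5.9,0],[0,0,0.5,5.9,0]]]'; python3 go.py
python3 -m crank '[[[0,0,-1.3,-0.71,0],[0,0,-2.58,-1.27,0],[0,0,-3.9,-1.71,0],[0,0,-5.12,-2.01,0],[0,0,-6,-2.15,0],[0,0,-6.5,-2.2,0],[0,0,-6.5,-2.2,0],[0,0,-6.5,-2.2,0],[0,0,-6.5,-2.2,0],[0,0,-6.5,-2.2,0]]]'; python3 go.py
```

```text
time: 8.25
tool_pos: [564.4, 16.1, 206.1]
tcp_rot: [3.14, 0.0, 1.674]
contact_force: [1.5, 0.2, 3.8]
grip_width: 8.8
finger_force: 30.0
t 8.25 pos [564.392  16.099 206.104] yaw [179.888   0.025  95.932] F [1.473 0.189 3.776] w 8.846131253240069 30.000368356704712
time: 9.25
tool_pos: [503.0, 9.4, 230.3]
tcp_rot: [3.13, 0.002, 1.674]
contact_force: [7.9, 1.3, 9.1]
grip_width: 9.0
finger_force: 30.0
t 9.25 pos [502.979   9.449 230.282] yaw [179.342   0.087  95.925] F [7.869 1.274 9.087] w 9.017275733660965 30.000781416893005
```

```bash
python3 -m crank '[[[0,0,0.9,0.13,0],[0,0,1.8,0.33,0],[0,0,2.7,0.57,0],[0,0,3.6,0.87,0],[0,0,4.3,1.1,0],[0,0,4.3,1.1,0],[0,0,4.3,1.1,0],[0,0,4.3,1.1,0],[0,0,4.3,1.1,0],[0,0,4.3,1.1,0]]]'; python3 go.py
python3 -m crank '[[[0.3,0,0,0,0],[0.3,0,0,0,0],[0.3,0,0,0,0],[0.3,0,0,-2,0],[0.3,0,0,-5,0],[0.3,0,0,-6,0],[0.3,0,0,-6,0],[0.3,0,0,-6,0],[0.3,0,0,-6,0],[0.3,0,0,-6,0]]]'; python3 go.py; python3 look.py 2;  python3 -c "
from tilt import *
print(plane('2'))"
```

```text
time: 10.25
tool_pos: [543.3, 13.8, 218.0]
tcp_rot: [3.137, 0.001, 1.674]
contact_force: [2.9, -0.4, 7.7]
grip_width: 8.9
finger_force: 30.0
t 10.25 pos [543.253  13.776 218.007] yaw [179.74    0.051  95.934] F [ 2.937 -0.417  7.657] w 8.946631718015626 30.00268578529358
time: 11.25
tool_pos: [541.4, 13.9, 275.2]
tcp_rot: [-3.139, -0.0, 1.674]
contact_force: [0.1, -0.6, 0.3]
grip_width: 27.9
finger_force: 0.0
t 11.25 pos [541.449  13.91  275.168] yaw [-179.873   -0.025   95.932] F [ 0.128 -0.551  0.335] w 27.85866603806371 0.0
(1345, np.float64(66.05594195169176), array([ 0.91392719,  0.00572098, -0.40583785]))
```

View pics/scene2.png

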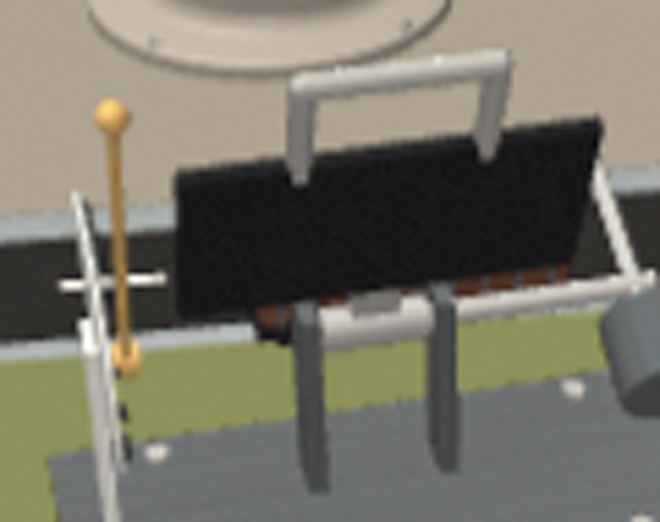

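Handle ends are now at (295,84) and (505,60), middle (400,72), and the index tip is unmoved at (112,117).

```bash
python3 - <<'E'
from tilt import *
S=lambda x,y:np.array([185+(x+.5)/5.5-.5,135+(y+.5)/5.494-.5])
print("tip",fit("scene",S(112,117),154,-101)); print("hnd",fit("scene",S(400,72),160,0),fit("scene",S(295,84),160,-35),fit("scene",S(505,60),160,35))
# index direction from scene depth/pixels: brass pixels
for tag in "012":
    z=np.load(f"scene{tag}.npz"); im=z["im"].astype(int); Q=z["P"]-H; L=np.stack([Q@ex,Q@ey,Q[...,2]],-1); r=np.hypot(L[...,0],L[...,2])
    m=(im[...,0]-im[...,2]>50)&(abs(L[...,1]+101)<14)&(r>15)&(r<165)&(L[...,2]>10); q=L[m]; V=np.linalg.svd(q-q.mean(0))[2][0]; V*=np.sign(V[2])
    print(tag,m.sum(),"line",np.degrees(np.arctan2(V[2],V[0])),"mean",np.degrees(np.arctan2(q[:,2],q[:,0])[r[m]>60].mean()))
    b=(im.min(2)>120)&(np.ptp(im,axis=2)<30)&(abs(L[...,1])<28)&(abs(r-160)<9)&(L[...,2]>30); a=np.degrees(np.arctan2(L[...,2],L[...,0])[b]); print("bar",b.sum(),np.median(a))
E
```

```text
tip (np.float64(66.81985247394067), np.float64(1.0821709031805742))
hnd (np.float64(66.71045160574292), np.float64(0.8942559855876491)) (np.float64(66.92186872888668), np.float64(0.22608514230459856)) (np.float64(66.41193691489457), np.float64(2.316547568476611))
0 110 line 67.30300845794204 mean 65.36489979764298
bar 131 24.01375600769856
1 110 line 67.2453714877751 mean 65.44838083655407
bar 140 57.743180217429874
2 112 line 67.31151551737034 mean 65.35053514839682
bar 135 65.55324628094726
```

In line by both comparisons: tip/bar pixels give 66.8/66.7° and depth gives 65.4/65.55°. Now the proof push, gripping the bar, moving it 15 mm in the raising direction and returning.

```bash
python3 -m crank '[[[0.3,0,0.25,2,0],[0.3,0,0.25,4,0],[0.3,0,0.25,6.1,0],[0.3,0,0.25,6.1,0],[0.3,0,0.25,6.1,0],[0,0,0.25,6.1,0],[0,0,0.25,6.1,0],[0,0,0.25,6.1,0],[0,0,0.25,6.1,0],[0,0,0.25,6.1,0]]]'; python3 go.py
python3 -m crank '[[[0,0,-0.8,-0.3,0],[0,0,-1.5,-0.55,0],[0,0,-1.5,-0.55,0],[0,0,-1.5,-0.55,0],[0,0,-1.5,-0.55,0],[0,0,-0.8,-0.3,0],[0,0,0,0,0],[0,0,0,0,0],[0,0,0,0,0],[0,0,0,0,0]]]'; python3 go.py
python3 -m crank '[[[0.3,0,0,0,0],[0.3,0,0,0,0],[0.3,0,0,0,0],[0.3,0,0,-2,0],[0.3,0,0,-5,0],[0.3,0,0,-6,0],[0.3,0,0,-6,0],[0.3,0,0,-6,0],[0.3,0,0,-6,0],[0.3,0,0,-6,0]]]'; python3 go.py; python3 look.py 3;  python3 - <<'E'
from tilt import *
print(plane('3'))
for tag in "23":
    z=np.load(f"scene{tag}.npz"); im=z["im"].astype(int); Q=z["P"]-H; L=np.stack([Q@ex,Q@ey,Q[...,2]],-1); r=np.hypot(L[...,0],L[...,2])
    b=(im.min(2)>120)&(np.ptp(im,axis=2)<30)&(abs(L[...,1])<28)&(abs(r-160)<9)&(L[...,2]>30); a=np.degrees(np.arctan2(L[...,2],L[...,0])[b]); print("bar",b.sum(),np.median(a))
E
```

```text
time: 12.35
tool_pos: [545.0, 14.1, 216.2]
tcp_rot: [3.14, 0.0, 1.674]
contact_force: [1.0, -0.2, 3.3]
grip_width: 9.1
finger_force: 30.0
t 12.35 pos [544.983  14.086 216.158] yaw [179.887   0.027  95.935] F [ 1.029 -0.17   3.262] w 9.093283377412689 30.000436305999756
time: 13.35
tool_pos: [544.8, 14.0, 216.3]
tcp_rot: [3.14, 0.001, 1.674]
contact_force: [2.9, -0.1, 8.9]
grip_width: 8.9
finger_force: 30.0
t 13.35 pos [544.772  14.046 216.334] yaw [179.909   0.03   95.932] F [ 2.891 -0.139  8.937] w 8.90571694212767 29.999071955680847
time: 14.35
tool_pos: [543.9, 14.2, 274.1]
tcp_rot: [-3.139, -0.0, 1.674]
contact_force: [-0.1, -0.5, 0.1]
grip_width: 27.6
finger_force: 0.0
t 14.35 pos [543.91   14.166 274.148] yaw [-179.869   -0.024   95.931] F [-0.12  -0.459  0.149] w 27.629867933226055 0.0
(1356, np.float64(66.2103037700613), array([ 0.91501169,  0.00669955, -0.4033717 ]))
bar 135 65.55324628094726
bar 135 65.48207709784975
```

View pics/scene3.png

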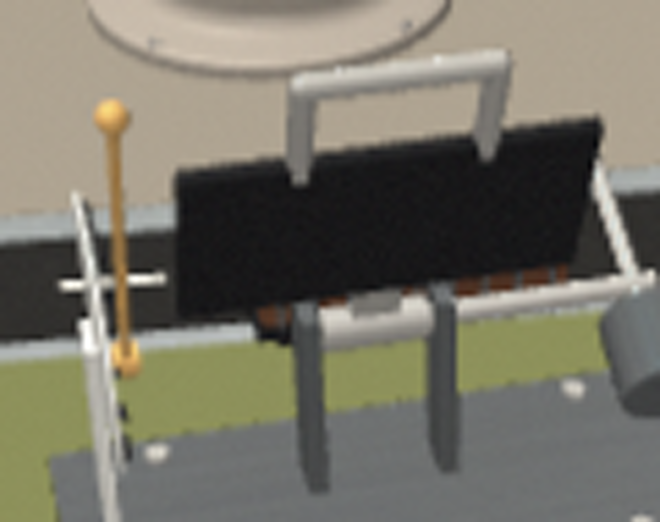

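The mirror is unchanged after the push: handle ends still at (295,84) and (505,60), index tip at (112,117). Handing in.

```bash
python3 -c "
from plant import bot
print(bot.close_job())"
```

```text
the job is handed in; nothing more can be done
None
```

I raised the mirror to about 66.7° against the index arm's 66.8°, pushed its handle about 15 mm out of line and eased it back in the gripper rather than letting it spring free, re-measured it as unchanged, and handed the job in at about 14.5 s; no verdict was shown.

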